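Draw the largest pan lid from the rack and hold it tipped to drain

TASK

Take the largest of the three washed pan lids: gripping it gently (a pinch of 50 N at most), draw it straight up out of its slot, still upright, until it is clear of the rack. Then tip it about halfway between upright and lying flat, knob side uppermost, and hold it centred above the grey draining tray with the middle of the lid 20 cm or more above the shelf. Finish while still holding it there, quite still; do not put it down or let it go, and leave the other two lids, the colander, the sugar bowl and the egg timer where they are.

Things in the scene. Friction and masses are not known exactly. Their poses are not given: they have to be found in the camera images.
- lid_large: largest pan lid: steel disc 180 mm across, 10 mm thick, about 0.26 kg, on edge in any of the rack's slots. Origin: middle of the disc, 100 mm above the shelf (rim top at 190). Its x axis: disc axis, pointing to the knob side (roughly level, away from the robot at first; it leans up to 3 deg). Rim flat on both faces from 56 to 90 mm out: pinch it from above. Dome, knob reach 40 mm along +x
- lid_medium: another pan lid of the same make, 144 mm across, on edge in another slot; origin in the middle of its disc, top of its rim 151 mm above the shelf; x axis to its knob. Leave alone
- lid_small: the smallest pan lid, 120 mm across, on edge in another slot; origin in the middle of its disc, top of its rim 124 mm above the shelf; x axis to its knob. Leave alone
- rack: fixed aluminium slotted lid rack, 226 mm long (its x), 90 wide (its y), 75 high: two upright side plates at y = -42 and +42 mm, each with three 15 mm slots open at the top at x = -65, 0 and +65 mm; the lids stand across it on rails 20 mm high. Origin under its centre, on the shelf
- tray: fixed grey plastic draining tray, 200 mm (its x) by 240 mm (its y), walls 18 mm high; origin under its centre, on the shelf. Stands on the other side of the robot's centre line from the rack
- colander: purple plastic colander, 210 mm across, 100 mm high, two side lugs; loose; origin under its centre. Leave alone
- sugar_bowl: white ceramic sugar bowl with cover, 96 mm across, 102 mm high; loose; origin under its centre. Leave alone
- egg_timer: chrome egg timer with a dial, 72 mm across, 60 mm high; loose; origin under its centre. Leave alone
Not all that is in view belongs to the job. What is shaped like the lid_large but green is not meant.

How it is judged:
On the way:
1. the largest lid is drawn up clear of the rack in the fingers, still upright (within 20 degrees) (height (world z) of lid_large above 0.168 m and angle between lid_large's own x axis and vertical between 1.22 and 1.92 rad and contact force between the fingers and lid_large above 2 N and contact force between lid_large and rack below 0.1 N), for 0.1 s.
At the end, for the whole second after the job is handed in: The fingers alone hold the largest lid at rest, its middle within 50 mm of the tray's centre as seen from above and more than 200 mm above the shelf, its knob axis pointing upward at 29 to 61 degrees from vertical; the other lids, colander, sugar bowl and timer are within 20 mm of where they began (height (world z) of lid_large above 0.2 m and angle between lid_large's own x axis and vertical between 0.5 and 1.07 rad and horizontal distance between lid_large and tray below 0.05 m and contact force between the fingers and lid_large above 2 N and contact force between lid_large and rack below 0.1 N and contact force between lid_large and tray below 0.1 N and contact force between lid_large and colander below 0.1 N and linear speed of lid_large below 0.03 m/s and angular speed of lid_large below 0.2 rad/s and distance of each of lid_medium, lid_small, colander, sugar_bowl, egg_timer from where it was at the start of the episode below 0.02 m); the arm keeps its last pose, push and grip.
It fails at once if the largest lid is squeezed hard: finger forces on its two faces together over 125 N (a 50 N pinch makes about 100 N) (contact force between the fingers and lid_large above 125 N).
It fails at once if another lid or a bystander is shifted by more than 20 mm (distance of any of lid_medium, lid_small, colander, sugar_bowl, egg_timer from where it was at the start of the episode above 0.02 m).
It also fails if it takes over 45 s, if anything falls off the work surface, if the arm or the gripper's body presses on something with over 40 N, if the wrist force passes 120 N, or if a joint passes its speed limit or range.

ROBOT

A 6-joint arm with a two-finger parallel gripper is mounted at the origin on the work surface. World frame = base frame: x ahead of the robot, y to its left, z up, the work surface at z = 0. Lengths are in m, angles in rad, forces in N, time in s.
With the tool pointing down it reaches from about 0.35 to 0.775 m from the base axis. Payload 5.5 kg.
Tool frame: the origin (TCP) lies on the centre line of the jaws, within the pads' length; the fingertips stand 11 mm ahead of it and the grasp point (between the pads) lies 8 mm behind it (env.tip_reach is the distance from the TCP to the fingertips, in m); z points along the fingers, x is the direction in which the jaws open and shut, and the axes are right-handed (so a half turn about z gives the same grasp; the last joint's range is limited). The gripper opens to 85 mm and grips with 20 to 120 N. Pads are 22 mm wide; open, the fingers measure 114 mm over their backs; the gripper's body (76 mm by 85 mm) begins 54 mm behind the grasp point. The pads swing forward as they close: fully open they stand 13 mm farther back than shut.
Start: joints at [1.196, 0.313, 0.046, 1.304, 0, 1.431], TCP at [0.134, 0.559, 0.242] pointing down, gripper open.
Joint ranges: [-2.76, 2.76], [-0.86, 1.69], [-1.03, 1.26], [-2.2, 2.34], [-1.47, 1.5], [-3.14, 3.14]. Speed limits (rad/s): [2.57, 2.57, 3.14, 3.14, 3.14, 3.14].

INTERFACE

Orientations are given as a unit quaternion [w, x, y, z].
In Python, from workcell import env gives the robot as it stands.
- The arm moves only by the tool carry_out, never from a script. Its argument "moves" is one flat list of numbers, 7 for each row, row after row: the gripper command: -1 is shut, 1 is fully open, values between are in proportion, then the shift along the tool's x, y, z in m, then the turn, a rotation vector about the tool's x, y, z in degrees. A call has exactly 5 rows; each row shifts and turns the pose as measured when the row begins, along the tool's axes as they then stand; what a row does not reach is not made up. A row lasts 1/8 s, in which the tool goes at most 62.5 mm and 10.7 degrees, less where a joint would pass 70% of its speed; a pose out of reach is approached as far as the arm can. A call is refused whole if a number of a shift passes 0.0625 or a number of a turn 10.7, either way. A call with a gripper value outside its range is refused whole. The fingers move at their own pace and stop on an object; "squeeze" is the grip in N (left out, the last holds). Time passes only in rows, so rows that do not move let the fingers close, or fill a call up. It gives the time, the measured TCP pose, the force and the opening at its end, in the units of the state.
- env.get_state(): the state, without advancing time (a new reading comes with each control period).
- env.read_camera(name): name is "side" or "top"; returns the picture (420x560x3 uint8, red, green, blue); there is no depth.
- env.calibration(name): a dict with "camera_matrix" (3x3 intrinsics, pixels), "rvec" (rotation vector, rad) and "tvec" (3), from world to camera coordinates, as OpenCV has them. Camera axes: x right, y down, z forward; pixel columns grow to the right and rows downward; lengths in m; the calibration is good to about 2 mm. A picture is of the moment at which its call begins. calibration takes no time and is no camera call.
- env.hand_in(): hands the job in, once; it reports no verdict.
The state is a dict: "clock": time; "joint_pos": joint angles; "qvel": joint speeds; "tau": joint torques, N m; "tcp_pos": TCP position; "orientation": TCP orientation; "wrist_force": force on the tool from outside, world axes, zero at the start; "ft_torque": the same for the moment, N m; "finger_gap": finger opening in m.
Only numpy, scipy, OpenCV 4.12 (cv2) and the standard library are available. Lean on these libraries where they do the work, as an engineer would, in place of code of your own. Each camera call takes 0.05 s, during which the arm holds its last target. There are 200 camera calls.

## Working session

There is one attempt and no reset: what is moved stays moved. The work goes in short steps, Python scripts to look and compute and a tool call to move; the robot and the scene stay as the last step left them, time stands still between calls to the robot, and variables do not carry over. Pictures are saved under pics/ and viewed, about 8 in all and at most 12, crops included, and the job is handed in when it is done.

Besides the shell and the picture viewer there is one more tool, called after "Call:" as name(argument=value, ...) on one line, values as JSON. carry_out: Moves the arm, as the interface text tells. Its arguments: {"type":"object","properties":{"moves":{"type":"array"},"squeeze":{"type":"number"}},"required":["moves"]}

```bash
mkdir -p pics
cat > h.py <<'E'
import numpy as np, cv2
from workcell import env
def cam(n):
    c=env.calibration(n); K=np.array(c["camera_matrix"],float); R=cv2.Rodrigues(np.array(c["rvec"],float))[0]; t=np.array(c["tvec"],float).ravel()
    return K,R,t
def ray(n,u,v):
    K,R,t=cam(n); return -R.T@t, R.T@np.linalg.solve(K,[u,v,1.])
def plane(n,u,v,z):
    o,d=ray(n,u,v); return o+d*(z-o[2])/d[2]
def proj(n,p):
    K,R,t=cam(n); q=K@(R@np.array(p,float)+t); return q[:2]/q[2]
def tri(u1,u2):
    o,d=ray("top",*u1); p,e=ray("side",*u2); s=np.linalg.lstsq(np.c_[d,-e],p-o,rcond=None)[0]
    a=o+d*s[0]; b=p+e*s[1]; return (a+b)/2, np.linalg.norm(a-b)
def snap(n,f,crop=None,k=1):
    im=env.read_camera(n)[...,::-1].copy(); cv2.imwrite("pics/raw_"+f,im)
    if crop: x,y,w,h=crop; im=im[y:y+h,x:x+w]
    cv2.imwrite("pics/"+f,cv2.resize(im,None,fx=k,fy=k,interpolation=cv2.INTER_CUBIC)); return im
E
python3 -c "
from h import *
snap('top','t0.png');snap('side','s0.png')
for n in('top','side'): print(n,ray(n,280,210))
print(env.get_state())"
```

```text
top (array([0.45996748, 0.08639502, 1.16959794]), array([ 0.13462651, -0.02982304, -0.9906822 ]))
side (array([ 0.28776332, -0.60270693,  0.88483452]), array([ 0.28671169,  0.63283373, -0.71933054]))
{'clock': 0.1, 'joint_pos': array([1.19638963e+00, 3.13927882e-01, 4.51074902e-02, 1.30358590e+00,
       4.07138529e-05, 1.43120240e+00]), 'qvel': array([-0.00086735, -0.00170859,  0.0008876 , -0.00081425, -0.00142871,
        0.00148504]), 'tau': array([ 2.68631571e-03, -4.81726599e+01,  2.99243671e+01,  1.27366197e-02,
       -1.37944094e-04,  1.32049882e-05]), 'tcp_pos': array([0.13361842, 0.55882513, 0.24150264]), 'orientation': array([ 3.88251222e-04,  7.85066920e-01,  6.19410432e-01, -7.05457909e-04]), 'wrist_force': array([ 0.51274223,  0.72671873, -0.31634579]), 'ft_torque': array([ 0.03293564, -0.01834194,  0.01172995]), 'finger_gap': 0.08530147213563846}
```

View pics/t0.png

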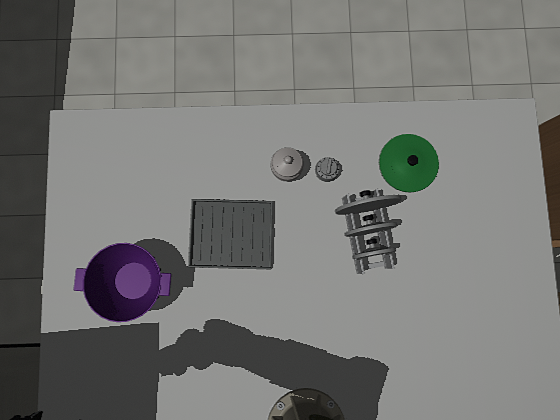

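View pics/s0.png

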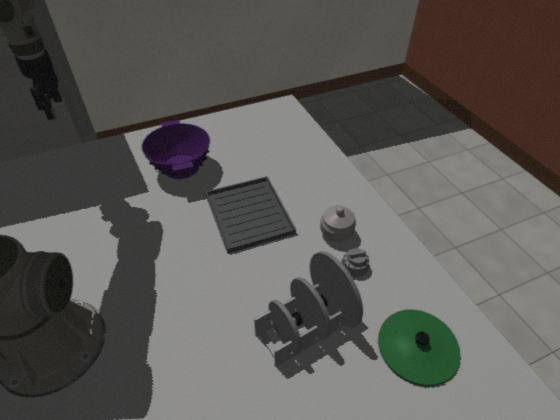

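The top view shows the rack at about (370,232) with three grey lids across it, at rows 203, 227 and 250. The farthest, at (371,204), is the widest. The tray is at (232,234), the colander at (122,282), the bowl at (287,163) and the timer at (328,168). Candidates for the large lid are the grey one in the far slot, top (371,204) / side (336,288), and the green one lying flat at top (409,163). The green one is excluded by colour. I'll confirm in a crop.

```bash
python3 -c "
import cv2,numpy as np
a=cv2.imread('pics/raw_t0.png')[180:285,325:415];b=cv2.imread('pics/raw_s0.png')[245:365,245:375]
a=cv2.resize(a,None,fx=4,fy=4,interpolation=2);b=cv2.resize(b,None,fx=3.5,fy=3.5,interpolation=2)
o=np.zeros((420,820,3),np.uint8);o[:a.shape[0],:a.shape[1]]=a;o[:b.shape[0],362:362+b.shape[1]]=b[:420]
cv2.imwrite('pics/c1.png',o[:, :800])"
```

```text
(no output)
```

View pics/c1.png

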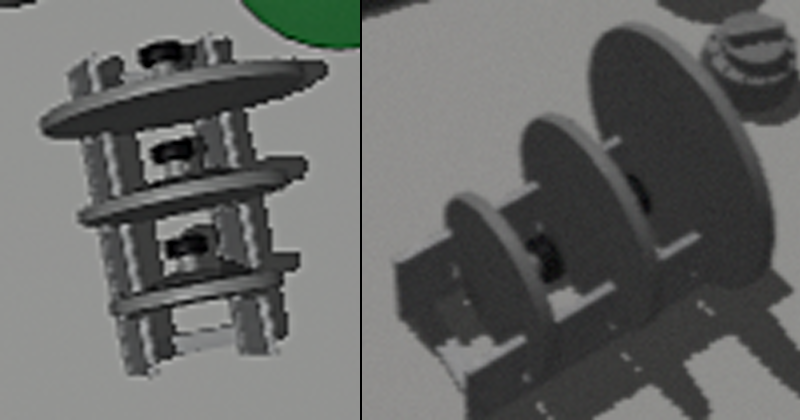

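The crop confirms that the grey lid in the far slot is the largest: its rim ends are at top-view (335.5,211.5) and (406,197.5), its rim top is near top (371,202) / side (321,252), and its knob points away from the robot. Next I work out positions.

```bash
cat > m.py <<'E'
from h import *
L=plane("top",335.7,211.3,.1);R=plane("top",405.7,197.6,.1)
c=(L+R)/2;d=R-L;print("ends",L,R,"c",c,"diam",np.linalg.norm(d),"yaw of lid line",np.degrees(np.arctan2(d[1],d[0])))
yaw=np.arctan2(d[1],d[0])+np.pi/2;n=np.array([np.cos(yaw),np.sin(yaw),0]);print("axis yaw deg",np.degrees(yaw))
print("top@.19",plane("top",371,202,.19)); 
T=np.array([0,0,.09])+c
# predicted rims (mid-thickness) to compare with picture
e=d/np.linalg.norm(d)
for n_,f in(("top","t0"),("side","s0")):
    im=cv2.imread(f"pics/raw_{f}.png")
    for s,col in((-.005,(0,0,255)),(.005,(255,255,0))):
        for a in np.linspace(0,2*np.pi,60,endpoint=False):
            p=c+s*n+.09*(np.cos(a)*e+np.sin(a)*np.array([0,0,1]))
            u=proj(n_,p); im[int(round(u[1])),int(round(u[0]))]=col
    cv2.imwrite(f"pics/o_{f}.png",im)
a=cv2.resize(cv2.imread('pics/o_t0.png')[180:285,325:415],None,fx=4,fy=4,interpolation=0);b=cv2.resize(cv2.imread('pics/o_s0.png')[245:350,290:375],None,fx=4,fy=4,interpolation=0)
cv2.imwrite('pics/c2.png',np.hstack([a,b]))
print("tray",[plane("top",u,v,.018)[:2].round(3) for u,v in((191,199),(274,201),(272,269),(189,267))],np.mean([plane("top",u,v,.018) for u,v in((191,199),(274,201),(272,269),(189,267))],0))
g=cv2.imread('pics/raw_t0.png')
print("colander",plane("top",122,282,.1),"bowl",plane("top",288,162,.1))
E
python3 m.py
```

```text
ends [ 0.59750101 -0.09743705  0.1       ] [ 0.62996627 -0.29128758  0.1       ] c [ 0.61373364 -0.19436232  0.1       ] diam 0.1965503018734911 yaw of lid line -80.4925804202478
axis yaw deg 9.507419579752199
top@.19 [ 0.60692794 -0.17160775  0.19      ]
tray [array([0.656, 0.312]), array([0.644, 0.069]), array([0.446, 0.08 ]), array([0.458, 0.318])] [0.5510769  0.19478392 0.018     ]
colander [0.42424948 0.47954785 0.1       ] bowl [0.73860267 0.02788762 0.1       ]
```

View pics/c2.png

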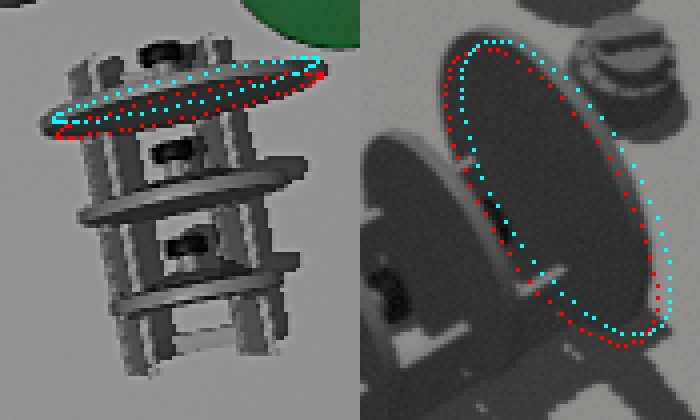

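The overlay is 1–3 px smaller than the lid in the picture and offset by about 4 px in the side view. I'll measure the rim more carefully from the pixels.

```bash
cat > m2.py <<'E'
from h import *
g=cv2.cvtColor(cv2.imread('pics/raw_t0.png'),6)
print(cam("top")[0])
for r in range(192,218,1): print(r,' '.join(f"{v:3d}" for v in g[r,330:412:2]))
s=cv2.cvtColor(cv2.imread('pics/raw_s0.png'),6)
for r in range(248,332,4): print(r,' '.join(f"{v:3d}" for v in s[r,300:370:2]))
E
python3 m2.py
```

```text
[[396.48332667   0.         272.7397717 ]
 [  0.         396.48332667 214.51409758]
 [  0.           0.           1.        ]]
192 147 147 147 147 147 147 147 147 147 149 147 149 149 147 154  29   6  28  16   8  25  38  73 102  96  57  47 150 147 147 147 146 147 147 149 151 157 162 124  95  79
193 147 147 147 147 147 147 147 147 149 114 150 156 159 149 158   7  14  42  18  11  18  37  73  74 135  57  47 153 148 149 148 150 150 149 153 150 151 154 154 156 157
194 147 147 147 147 147 148 147 150 135 139 157  91  44 154 157  34  22  33   3   1  14  38  73  55 163  54  51 158 154 156 157 159 130 162  87 164 162 161 154 148 149
195 147 147 147 147 147 146 148 158  62 140  91  53  52 141 155  28   3  53  82  40  41  35  81  70 147  51  57 111  97  80  79  76  70  57  47  44  50  48 145 148 146
196 147 147 148 147 147 147 153 106  63 152  50  60  58 145 152  89   0 122 124  58  46  28  77  64  98 106 107  99  92  88  85  79  76  68  54  45  58  57  43 150 146
197 147 147 147 147 147 148 133  72  66 145  52  61  58 146 152 154 120 109 122  86  52  68 114 112 108 107 106 101  98  94  91  84  
[... 5718 characters left out ...]
  46  46  52  52  53  49  50  50  67  69  58  50  51  49  65 106 122  55  47  49  50  51  46  46  46  47  42  58 139 143 140
316  26  45  49  51  52  51  49  49  48  51  49  52  46  60  70 105 125 114  63  48  46  49  52  51  51  47  45  51  47  47  41  96 140 142 141
320  12  29  50  48  48  51  48  51  48  53  50  53  50  52  51  48  47  45  45  46  46  46  48  46  46  46  49  48  46  41  42 118 144 141 143
324  25  52  52  48  49  50  49  50  51  51  51  51  49  47  47  43  49  49  50  46  49  48  45  48  47  44  51  49  48  51  57  56  74 136 141
328 120 136 138  82  54  88 126 113  64  48  49  50  50  51  45  44  48  45  49  51  58  58  58  59  62  58  58  55  60  56  55  56  60  63 122
```

```bash
cat > m3.py <<'E'
from h import *
top=[(384,199),(377.5,200),(371.5,201),(367,202),(361.5,203),(357.5,204),(353.5,205),(351,206),(347.5,207),(345,208),(341.5,209),(339.5,210),(337,211),(335.5,212),(391,198.2),(397,203),(394,204),(391,205),(389,206),(385,207),(368,211),(361,212),(350,213.3),(342,213.5)]
side=[(319,254),(312.5,256),(327.5,256),(311,260),(333,260),(310,264),(336.5,264),(309.5,268),(340,268),(310.3,272),(343.5,272),(311,276),(346.5,276),(313,280),(349,280),(351,284),(353.5,288),(355.5,292),(357,296),(358.5,300),(360.5,304),(361.5,308),(361.5,312),(360.7,316)]
et=cv2.fitEllipseDirect(np.float32(top));es=cv2.fitEllipseDirect(np.float32(side));print(et,es)
P,err=tri(et[0],es[0]);print("near-face centre",P,err)
# axis yaw from major axis of top ellipse, cast on z=.1
a=np.radians(et[2]+90 if et[1][1]>et[1][0] else et[2]);u=np.array([np.cos(a),np.sin(a)])*max(et[1])/2
A,B=[plane("top",*(np.array(et[0])+s*u),.104) for s in(-1,1)];d=B-A;print(A,B,np.linalg.norm(d));
yl=np.degrees(np.arctan2(d[1],d[0]));yl=yl if yl<0 else yl-180
print("axis yaw",yl+90)
C=plane("top",*et[0],.1);print("top-only centre",C)
Y=np.radians(yl+90);n=np.array([np.cos(Y),np.sin(Y),0])
print("mid centre top-only",C+.005*n)
print(proj("side",C),proj("top",C+[0,0,.09]),proj("side",C+[0,0,.09]))
E
python3 m3.py
```

```text
((369.4291076660156, 205.97438049316406), (8.967418670654297, 66.60189819335938), 78.72979736328125) ((335.6257019042969, 289.923828125), (33.35623550415039, 83.09693908691406), 148.72918701171875)
near-face centre [ 0.60978421 -0.18929859  0.10559882] 0.0020729226671108254
[ 0.62445343 -0.27963246  0.104     ] [ 0.59367086 -0.09949893  0.104     ] 0.1827447854945735
axis yaw 9.697458967739053
top-only centre [ 0.60958006 -0.19035729  0.1       ]
mid centre top-only [ 0.61450862 -0.18951506  0.1       ]
[335.05598529 291.82535462] [378.39426165 200.74892605] [339.52031902 267.58434015]
```

The near-face ellipse gives a diameter of 183 mm, so the lid is the right one. Its centre is at about (0.6145, −0.190), its axis yaw is 9.7°, and it leans little. The tray centre is at (0.551, 0.195). I'll write a planning helper that prints tool-axis steps.

```bash
cat > p.py <<'E'
from h import *
from scipy.spatial.transform import Rotation as Ro
def target(yaw,tilt):
    "tool x along lid axis: yaw deg, raised by tilt deg"
    y,t=np.radians([yaw,tilt]);h=np.array([np.cos(y),np.sin(y),0]);up=np.array([0,0,1.])
    X=np.cos(t)*h+np.sin(t)*up;Z=-np.cos(t)*up+np.sin(t)*h
    return Ro.from_matrix(np.c_[X,np.cross(Z,X),Z])
def plan(p,R,n):
    s=env.get_state();q=s["orientation"];R0=Ro.from_quat([*q[1:],q[0]]);p0=s["tcp_pos"]
    w=(R0.inv()*R).as_rotvec()/n;dp=(np.array(p)-p0)/n
    print("t",s["clock"],"tcp",p0.round(4),"gap",s["finger_gap"],"F",s["wrist_force"].round(1),"left",(dp*n).round(3),"turn",np.degrees(w*n).round(2))
    for i in range(n):
        r=R0*Ro.from_rotvec(w*i);print(i,r.inv().apply(dp).round(4),np.degrees(w).round(2))
E
python3 -c "
from p import *
plan([.6145,-.19,.30],target(9.7,0),20)"
```

```text
t 0.1 tcp [0.1336 0.5588 0.2415] gap 0.08530147213563846 F [ 0.5  0.7 -0.3] left [ 0.481 -0.749  0.058] turn [4.000e-02 9.000e-02 6.685e+01]
0 [-0.0308  0.0321 -0.0029] [0.   0.   3.34]
1 [-0.0289  0.0338 -0.0029] [0.   0.   3.34]
2 [-0.0269  0.0355 -0.0029] [0.   0.   3.34]
3 [-0.0248  0.037  -0.0029] [0.   0.   3.34]
4 [-0.0226  0.0384 -0.0029] [0.   0.   3.34]
5 [-0.0203  0.0396 -0.0029] [0.   0.   3.34]
6 [-0.0179  0.0407 -0.0029] [0.   0.   3.34]
7 [-0.0155  0.0417 -0.0029] [0.   0.   3.34]
8 [-0.0131  0.0425 -0.0029] [0.   0.   3.34]
9 [-0.0106  0.0432 -0.0029] [0.   0.   3.34]
10 [-0.008   0.0438 -0.0029] [0.   0.   3.34]
11 [-0.0055  0.0442 -0.0029] [0.   0.   3.34]
12 [-0.0029  0.0444 -0.0029] [0.   0.   3.34]
13 [-0.0003  0.0445 -0.0029] [0.   0.   3.34]
14 [ 0.0023  0.0444 -0.0029] [0.   0.   3.34]
15 [ 0.0049  0.0442 -0.0029] [0.   0.   3.34]
16 [ 0.0074  0.0439 -0.0029] [0.   0.   3.34]
17 [ 0.01    0.0434 -0.0029] [0.   0.   3.34]
18 [ 0.0125  0.0427 -0.0029] [0.   0.   3.34]
19 [ 0.015   0.0419 -0.0029] [0.   0.   3.34]
```

Call:
carry_out(moves=[1,-0.031,0.032,-0.006,0,0,3.3,1,-0.029,0.034,-0.006,0,0,3.3,1,-0.027,0.0355,-0.006,0,0,3.3,1,-0.025,0.037,-0.006,0,0,3.3,1,-0.0225,0.0385,-0.006,0,0,3.3], squeeze=42)

```text
clock: 0.72
tcp_pos: [0.2547, 0.3668, 0.269]
orientation: [0.002, 0.867, 0.499, -0.003]
wrist_force: [1.0, -0.3, 0.7]
finger_gap: 0.0854
```

Call:
carry_out(moves=[1,-0.02,0.04,-0.003,0,0,3.3,1,-0.018,0.041,-0.003,0,0,3.3,1,-0.0155,0.042,-0.003,0,0,3.3,1,-0.013,0.0425,-0.003,0,0,3.3,1,-0.0105,0.043,-0.003,0,0,3.3])

```text
clock: 1.35
tcp_pos: [0.3777, 0.1726, 0.2844]
orientation: [0.002, 0.931, 0.365, -0.003]
wrist_force: [0.9, 0.8, -0.8]
finger_gap: 0.0854
```

Call:
carry_out(moves=[1,-0.008,0.044,-0.002,0,0,3.3,1,-0.0055,0.044,-0.002,0,0,3.3,1,-0.003,0.0445,-0.002,0,0,3.3,1,0,0.0445,-0.002,0,0,3.3,1,0.002,0.0445,-0.002,0,0,3.3])

```text
clock: 1.98
tcp_pos: [0.4988, -0.0226, 0.2941]
orientation: [0.002, 0.975, 0.223, -0.004]
wrist_force: [0.9, 1.1, 0.8]
finger_gap: 0.0854
```

```bash
python3 -c "
from p import *
plan([.6145,-.19,.29],target(9.7,0),10)"
```

```text
t 1.975 tcp [ 0.4988 -0.0226  0.2941] gap 0.0853900979226688 F [0.9 1.1 0.8] left [ 0.116 -0.167 -0.004] turn [ 0.21  0.44 16.05]
0 [0.0032 0.0201 0.0004] [0.02 0.04 1.61]
1 [0.0037 0.02   0.0004] [0.02 0.04 1.61]
2 [0.0043 0.0199 0.0004] [0.02 0.04 1.61]
3 [0.0048 0.0198 0.0004] [0.02 0.04 1.61]
4 [0.0054 0.0196 0.0004] [0.02 0.04 1.61]
5 [0.0059 0.0195 0.0004] [0.02 0.04 1.61]
6 [0.0065 0.0193 0.0004] [0.02 0.04 1.61]
7 [0.007  0.0191 0.0004] [0.02 0.04 1.61]
8 [0.0075 0.0189 0.0004] [0.02 0.04 1.61]
9 [0.0081 0.0187 0.0004] [0.02 0.04 1.61]
```

Call:
carry_out(moves=[1,0.007,0.04,0,0,0.1,3.2,1,0.009,0.04,0,0,0.1,3.2,1,0.0115,0.039,0,0,0.1,3.2,1,0.0135,0.038,0,0,0.1,3.2,1,0.013,0.032,0,0,0,3])

```text
clock: 2.6
tcp_pos: [0.6149, -0.1902, 0.2916]
orientation: [0.001, 0.997, 0.081, -0.002]
wrist_force: [0.3, 0.7, 1.0]
finger_gap: 0.0858
```

```bash
python3 -c "
from p import *
plan([.6145,-.19,.23],target(9.7,0),3)"
```

```text
t 2.6 tcp [ 0.6149 -0.1902  0.2916] gap 0.08575407769752545 F [0.3 0.7 1. ] left [-0.     0.    -0.062] turn [ 0.06  0.19 -0.41]
0 [-0.     -0.0001  0.0205] [ 0.02  0.06 -0.14]
1 [-0.0001 -0.0001  0.0205] [ 0.02  0.06 -0.14]
2 [-0.0001 -0.0001  0.0205] [ 0.02  0.06 -0.14]
```

Down to about 0.22, then a close look.

Call:
carry_out(moves=[1,0,0,0.025,0,0.1,-0.4,1,0,0,0.025,0,0,0,1,0,0,0.02,0,0,0,1,0,0,0,0,0,0,1,0,0,0,0,0,0])

```text
clock: 3.22
tcp_pos: [0.6153, -0.1936, 0.2162]
orientation: [-0.0, 0.997, 0.082, -0.003]
wrist_force: [-0.5, -0.7, 1.0]
finger_gap: 0.0855
```

```bash
python3 -c "
from h import *
snap('top','t1.png');snap('side','s1.png')
a=cv2.imread('pics/t1.png')[150:270,310:430];b=cv2.imread('pics/s1.png')[190:330,260:400]
a=cv2.resize(a,(400,400),interpolation=2);b=cv2.resize(b,(400,400),interpolation=2)
cv2.imwrite('pics/c3.png',np.hstack([a,b]));print(env.get_state()['tcp_pos'])"
```

```text
[ 0.61545515 -0.1936368   0.21647216]
```

View pics/c3.png

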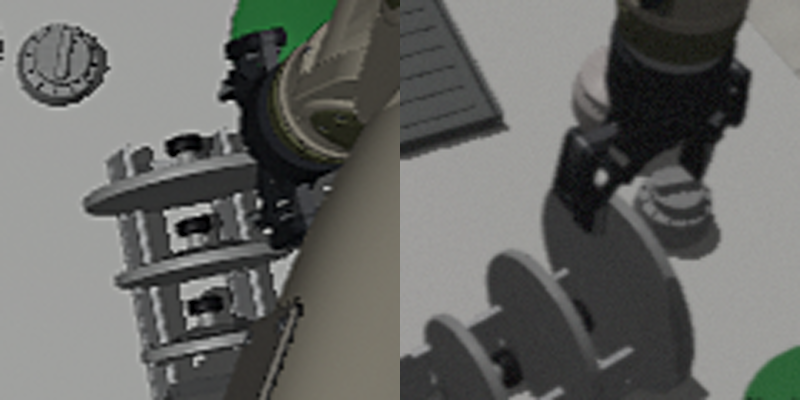

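The crop shows the fingers straddling the lid's rim (near finger at (585,175), far finger at (700,155)) with the lid between them and the medium lid well clear. I'll descend, then close.

Call:
carry_out(moves=[1,0,-0.003,0.016,0,0,0,1,0,0,0.016,0,0,0,1,0,0,0.012,0,0,0,1,0,0,0.003,0,0,0,1,0,0,0,0,0,0])

```text
clock: 3.95
tcp_pos: [0.6149, -0.1903, 0.1668]
orientation: [-0.0, 0.997, 0.083, -0.002]
wrist_force: [0.9, 0.2, -0.5]
finger_gap: 0.0854
```

Call:
carry_out(moves=[0,0,0,0,0,0,0,-0.4,0,0,0,0,0,0,-0.6,0,0,0,0,0,0,-0.6,0,0,0,0,0,0,-0.6,0,0,0,0,0,0], squeeze=40)

```text
clock: 4.58
tcp_pos: [0.6158, -0.1908, 0.1684]
orientation: [0.001, 0.997, 0.083, -0.001]
wrist_force: [0.7, -0.8, -0.3]
finger_gap: 0.0171
```

```bash
python3 -c "
from p import *
plan([.6145,-.19,.17],target(9.7,0),1);print(env.get_state()['ft_torque'])"
```

```text
t 4.575 tcp [ 0.6158 -0.1908  0.1684] gap 0.01711719810471759 F [ 0.7 -0.8 -0.3] left [-0.001  0.001  0.002] turn [ 0.06  0.1  -0.23]
0 [-0.0011 -0.001  -0.0016] [ 0.06  0.1  -0.23]
[ 0.04698016  0.00183875 -0.01853055]
```

Call:
carry_out(moves=[-0.75,0,0,0,0,0,0,-1,0,0,0,0,0,0,-1,0,0,0,0,0,0,-1,0,0,0,0,0,0,-1,0,0,0,0,0,0], squeeze=40)

```text
clock: 5.2
tcp_pos: [0.6134, -0.1912, 0.1685]
orientation: [0.001, 0.997, 0.082, -0.003]
wrist_force: [-1.6, 0.0, 2.0]
finger_gap: 0.0095
```

```bash
python3 -c "
from p import *
plan([.6145,-.19,.17],target(9.7,0),1);print(env.get_state()['ft_torque'])"
```

```text
t 5.2 tcp [ 0.6134 -0.1912  0.1685] gap 0.009489755678733208 F [-1.6  0.   2. ] left [0.001 0.001 0.001] turn [ 0.08  0.37 -0.29]
0 [ 0.0013 -0.001  -0.0015] [ 0.08  0.37 -0.29]
[-0.29333542  0.90640814 -0.10545918]
```

Gripped: the gap is 9.5 mm on a 10 mm lid. Now straight up.

Call:
carry_out(moves=[-1,0,0,-0.006,0,0,0,-1,0,0,-0.01,0,0,0,-1,0,0,-0.012,0,0,0,-1,0,0,-0.012,0,0,0,-1,0,0,-0.012,0,0,0])

```text
clock: 5.82
tcp_pos: [0.6138, -0.1901, 0.2212]
orientation: [-0.001, 0.997, 0.082, -0.004]
wrist_force: [-0.2, -0.4, -4.1]
finger_gap: 0.0094
```

Call:
carry_out(moves=[-1,0,0,-0.015,0,0,0,-1,0,0,-0.015,0,0,0,-1,0,0,-0.015,0,0,0,-1,0,0,-0.015,0,0,0,-1,0,0,-0.015,0,0,0])

```text
clock: 6.45
tcp_pos: [0.6159, -0.1902, 0.3038]
orientation: [0.0, 0.997, 0.083, -0.001]
wrist_force: [0.4, -0.4, -3.2]
finger_gap: 0.0093
```

```bash
python3 -c "
from p import *
plan([.6145,-.19,.36],target(9.7,0),1);print(env.get_state()['ft_torque'])
snap('side','s2.png')
"
```

```text
t 6.45 tcp [ 0.6159 -0.1902  0.3038] gap 0.009340155865323536 F [ 0.4 -0.4 -3.2] left [-0.001  0.     0.056] turn [ 0.03  0.12 -0.22]
0 [-0.0015 -0.0004 -0.0562] [ 0.03  0.12 -0.22]
[-0.0309956   0.04072971 -0.00060342]
```

View pics/s2.png

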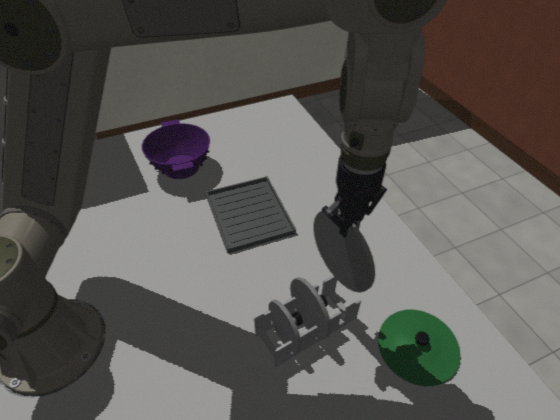

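The side view shows the lid hanging freely in the fingers, its middle near (344,250), clear of the rack. The two other lids are still in their slots. The wrist reads 3.2 N, which fits the lid's weight. Now I raise it a little more and carry it to the tray, tilting on the way.

Call:
carry_out(moves=[-1,0,0,-0.012,0,0,0,-1,0,0,-0.012,0,0,0,-1,0,0,-0.01,0,0,0,-1,0,0,-0.006,0,0,0,-1,0,0,0,0,0,0])

```text
clock: 7.12
tcp_pos: [0.6171, -0.1905, 0.3499]
orientation: [0.002, 0.997, 0.083, 0.002]
wrist_force: [0.4, -0.3, -3.6]
finger_gap: 0.0093
```

```bash
python3 -c "
from p import *
plan([.505,.179,.345],target(19.5,45),20)"
```

```text
t 7.125 tcp [ 0.6171 -0.1905  0.3499] gap 0.009298051611062485 F [ 0.4 -0.3 -3.6] left [-0.112  0.37  -0.005] turn [ 4.15 44.7  -9.4 ]
0 [-0.0025 -0.0191  0.0002] [ 0.21  2.24 -0.47]
1 [-0.0023 -0.0192  0.0001] [ 0.21  2.24 -0.47]
2 [-0.0022 -0.0192  0.0001] [ 0.21  2.24 -0.47]
3 [-0.002  -0.0192  0.0001] [ 0.21  2.24 -0.47]
4 [-0.0019 -0.0192  0.0001] [ 0.21  2.24 -0.47]
5 [-0.0017 -0.0192  0.0001] [ 0.21  2.24 -0.47]
6 [-0.0016 -0.0192  0.0001] [ 0.21  2.24 -0.47]
7 [-0.0014 -0.0193  0.0001] [ 0.21  2.24 -0.47]
8 [-0.0013 -0.0193  0.0001] [ 0.21  2.24 -0.47]
9 [-0.0011 -0.0193  0.0002] [ 0.21  2.24 -0.47]
10 [-0.001  -0.0193  0.0002] [ 0.21  2.24 -0.47]
11 [-0.0008 -0.0193  0.0002] [ 0.21  2.24 -0.47]
12 [-0.0007 -0.0193  0.0003] [ 0.21  2.24 -0.47]
13 [-0.0005 -0.0193  0.0003] [ 0.21  2.24 -0.47]
14 [-0.0004 -0.0193  0.0004] [ 0.21  2.24 -0.47]
15 [-0.0002 -0.0193  0.0004] [ 0.21  2.24 -0.47]
16 [-0.0001 -0.0193  0.0005] [ 0.21  2.24 -0.47]
17 [ 0.0001 -0.0193  0.0006] [ 0.21  2.24 -0.47]
18 [ 0.0002 -0.0193  0.0006] [ 0.21  2.24 -0.47]
19 [ 0.0003 -0.0193  0.0007] [ 0.21  2.24 -0.47]
```

Call:
carry_out(moves=[-1,-0.001,-0.006,0,0.1,1,-0.2,-1,-0.002,-0.012,0,0.2,2,-0.4,-1,-0.002,-0.018,0,0.2,2.2,-0.5,-1,-0.002,-0.019,0,0.2,2.2,-0.5,-1,-0.002,-0.019,0,0.2,2.2,-0.5])

```text
clock: 7.75
tcp_pos: [0.593, -0.1167, 0.3452]
orientation: [-0.015, 0.991, 0.101, 0.086]
wrist_force: [-0.0, -0.1, -3.3]
finger_gap: 0.0098
```

Call:
carry_out(moves=[-1,-0.0018,-0.019,0,0.2,2.2,-0.5,-1,-0.0016,-0.019,0,0.2,2.2,-0.5,-1,-0.0014,-0.019,0,0.2,2.2,-0.5,-1,-0.0013,-0.019,0,0.2,2.2,-0.5,-1,-0.0011,-0.019,0,0.2,2.2,-0.5])

```text
clock: 8.38
tcp_pos: [0.5585, -0.02, 0.3414]
orientation: [-0.034, 0.975, 0.122, 0.181]
wrist_force: [0.2, -0.1, -3.5]
finger_gap: 0.0094
```

```bash
python3 -c "
from p import *
plan([.505,.179,.345],target(19.5,45),10);print(env.get_state()['joint_pos'])"
```

```text
t 8.375 tcp [ 0.5585 -0.02    0.3414] gap 0.009380957665626086 F [ 0.2 -0.1 -3.5] left [-0.054  0.199  0.004] turn [ 1.69 23.78 -4.86]
0 [-0.0002 -0.0206  0.    ] [ 0.17  2.38 -0.49]
1 [-0.     -0.0206  0.0001] [ 0.17  2.38 -0.49]
2 [ 0.0001 -0.0206  0.0001] [ 0.17  2.38 -0.49]
3 [ 0.0003 -0.0206  0.0002] [ 0.17  2.38 -0.49]
4 [ 0.0005 -0.0206  0.0003] [ 0.17  2.38 -0.49]
5 [ 0.0006 -0.0206  0.0004] [ 0.17  2.38 -0.49]
6 [ 0.0008 -0.0206  0.0005] [ 0.17  2.38 -0.49]
7 [ 0.0009 -0.0206  0.0005] [ 0.17  2.38 -0.49]
8 [ 0.0011 -0.0206  0.0007] [ 0.17  2.38 -0.49]
9 [ 0.0012 -0.0206  0.0008] [ 0.17  2.38 -0.49]
[-0.28635139 -0.00225385 -0.15365704  1.10896651  0.204051    1.06669123]
```

Call:
carry_out(moves=[-1,0,-0.02,0,0.2,2.4,-0.5,-1,0,-0.02,0,0.2,2.4,-0.5,-1,0,-0.02,0,0.2,2.4,-0.5,-1,0,-0.02,0,0.2,2.4,-0.5,-1,0.0005,-0.02,0,0.2,2.4,-0.5])

```text
clock: 9.0
tcp_pos: [0.5234, 0.0814, 0.3385]
orientation: [-0.053, 0.948, 0.142, 0.281]
wrist_force: [-0.0, -0.3, -3.0]
finger_gap: 0.0093
```

Call:
carry_out(moves=[-1,0.0005,-0.02,0,0.2,2.4,-0.5,-1,0.0005,-0.02,0,0.2,2.4,-0.5,-1,0.001,-0.018,0,0.1,2.2,-0.4,-1,0.001,-0.014,0,0.1,2,-0.4,-1,0.001,-0.009,0,0.1,1.5,-0.3])

```text
clock: 9.62
tcp_pos: [0.4904, 0.1632, 0.3341]
orientation: [-0.068, 0.915, 0.156, 0.364]
wrist_force: [0.1, 0.1, -3.8]
finger_gap: 0.0093
```

```bash
python3 -c "
from p import *
plan([.505,.179,.345],target(19.5,45),3);print(env.get_state()['joint_pos'])"
```

```text
t 9.625 tcp [0.4904 0.1632 0.3341] gap 0.009347413851817764 F [ 0.1  0.1 -3.8] left [0.015 0.016 0.011] turn [-0.54  1.47 -0.34]
0 [ 0.0071 -0.0034  0.0018] [-0.18  0.49 -0.11]
1 [ 0.0071 -0.0034  0.0018] [-0.18  0.49 -0.11]
2 [ 0.0071 -0.0034  0.0019] [-0.18  0.49 -0.11]
[ 0.0460882  -0.38482664 -0.67981348  0.54008986  0.21037477  1.35982957]
```

Call:
carry_out(moves=[-1,0.007,-0.0035,0.002,-0.2,0.5,-0.1,-1,0.007,-0.0035,0.002,-0.2,0.5,-0.1,-1,0.006,-0.003,0.001,-0.1,0.4,-0.1,-1,0,0,0,0,0,0,-1,0,0,0,0,0,0])

```text
clock: 10.25
tcp_pos: [0.5024, 0.1795, 0.3425]
orientation: [-0.065, 0.911, 0.157, 0.375]
wrist_force: [0.1, 0.3, -3.3]
finger_gap: 0.0097
```

```bash
cat > chk.py <<'E'
from p import *
plan([.505,.179,.345],target(19.5,45),1);s=env.get_state();q=s["orientation"];R=Ro.from_quat([*q[1:],q[0]])
C=s["tcp_pos"]+R.apply([0,0,.069]);X=R.apply([1,0,0]);print("lid centre",C,"tilt from vertical",np.degrees(np.arccos(X[2])),"qvel",abs(s["qvel"]).max())
snap('top','t3.png');snap('side','s3.png')
for n,f in(("top","t3"),("side","s3")):
    im=cv2.imread(f"pics/raw_{f}.png")
    for a in np.linspace(0,2*np.pi,40,endpoint=False):
        u=proj(n,C+R.apply([0,.09*np.cos(a),.09*np.sin(a)]));cv2.circle(im,(int(u[0]),int(u[1])),0,(0,0,255),-1)
    cv2.imwrite(f"pics/o_{f}.png",im)
a=cv2.imread('pics/o_t3.png')[100:310,90:410]; b=cv2.imread('pics/o_s3.png')[80:380,100:500]
cv2.imwrite('pics/c4.png',np.hstack([cv2.resize(a,(400,262)),cv2.resize(b,(400,262))]) if 0 else np.hstack([cv2.resize(a,(400,300)),cv2.resize(b,(400,300))]))
E
python3 chk.py
```

```text
t 10.25 tcp [0.5024 0.1795 0.3425] gap 0.00966616608125068 F [ 0.1  0.3 -3.3] left [ 0.003 -0.001  0.003] turn [-0.07  0.23 -0.02]
0 [ 0.0034  0.0014 -0.0002] [-0.07  0.23 -0.02]
lid centre [0.54815049 0.19581075 0.29348283] tilt from vertical 45.232938403078286 qvel 0.0069653268250850645
```

View pics/c4.png

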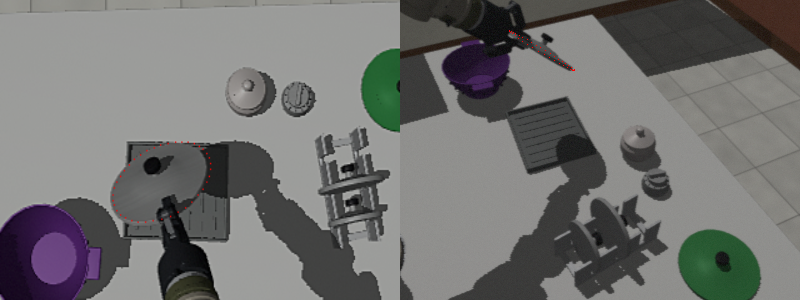

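The overlay fits the tilted lid in both views. In the top view the lid is at (160,180), over the tray, with its knob up. The other lids, bowl, timer and colander look unmoved, and the arm is at rest.

```bash
python3 -c "
from h import *
a=cv2.imread('pics/raw_t0.png').astype(int);b=cv2.imread('pics/raw_t3.png').astype(int)
for n,(x,y,w,h) in dict(bowl=(268,144,38,38),timer=(313,154,30,30),coland=(72,240,60,84),lids=(340,218,66,55)).items(): print(n,abs(a-b)[y:y+h,x:x+w].mean().round(1))
print(abs(env.get_state()['qvel']).max()); print(env.hand_in())"
```

```text
bowl 7.9
timer 7.6
coland 5.7
lids 12.5
0.004895691605925404
the job is handed in; nothing more can be done
None
```

I drew the largest lid, the grey one in the rack's far slot, straight up out of its slot with a 40 N pinch. It is now held above the tray, tilted, with its knob side up. The job is handed in at about 10.4 s of the 45 s allowed; no verdict was reported.

**Final pose:** From the arm's pose, the lid's middle is at about (0.548, 0.196, 0.293) m. That is about 3 mm from the measured tray centre and 29 cm above the shelf, with the knob axis 45° from vertical. The lid's outline computed from this pose matched both camera pictures.

**At rest:** The finger gap stayed near 9.5 mm and the wrist read about 3.3 N, so the lid was still held. Joint speeds were below 0.01 rad/s.

**Other objects:** The two other lids, the colander, sugar bowl and egg timer looked unmoved in the last pictures. I did not measure this: a before-and-after picture difference was not zero (about 6–12 grey levels). Changed lighting and shadows may explain that, but I did not check, so it neither confirms nor rules out a small shift.

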